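# Flip open the engraver's hood and press the clamp release

### The arm

A 6-joint arm with a two-finger parallel gripper is mounted at the origin on the work surface. World frame = base frame: x ahead of the robot, y to its left, z up, the work surface at z = 0. Lengths are in mm, angles in rad, forces in N, time in s.
With the tool pointing down it reaches from about 275 to 750 mm from the base axis. Payload 10.2 kg.
Tool frame: the origin (TCP) lies at the very end of the fingers, on their centre line; the grasp point (between the pads) lies 19 mm behind it; z points along the fingers, y is the line along which they close (so a half turn about z gives the same grasp; the last joint's range is limited). The gripper opens to 85 mm and grips with 20 to 120 N. Pads are 22 mm wide; open, the fingers measure 114 mm over their backs; the gripper's body (76 mm by 85 mm) begins 54 mm behind the grasp point. The pads swing forward as they close: fully open they stand 13 mm farther back than shut.
Start: joints at [0.957, 0.313, 1.498, -0, 1.331, -0.223], TCP at [200, 485.418, 231.294] pointing down, gripper open.
Joint ranges: [-2.94, 2.94], [-0.97, 2.17], [0.19, 2.56], [-1.23, 4.37], [0.02, 3.11], [-2.88, 2.88]. Speed limits (rad/s): [2.39, 2.39, 3.01, 3.14, 3.14, 3.14].

### API

Orientations are given as a unit quaternion [w, x, y, z].
In Python, from rig import ctrl, optics gives the robot as it stands. The module is installed in compiled form; this text tells all that it offers.
- The arm moves only by the shell command python3 -m handwheel 'ROWS' [FORCE]. ROWS is JSON, a list that holds one entry, the list of rows, each a list of 5 numbers: the gripper command: -1 is fully open, 1 is shut, values between are in proportion, then the shift along the world's x, y, z in units of 50 mm (1.0 is 50 mm), then the turn about the world's z in units of 8 degrees (1.0 is 8 degrees). In form: [[[gripper, tx, ty, tz, twist], ...]]. A call has 1 to 10 rows; each row shifts and turns the commanded pose from where the row before left it; what a row does not reach is not made up. A row lasts 1/10 s, in which the tool goes at most 50 mm and 8.59 degrees, less where a joint would pass 70% of its speed; a pose out of reach is approached as far as the arm can. A call is refused whole if a number of a shift passes 1 or a number of a turn 1, either way. A call with a gripper value outside its range is refused whole. The fingers move at their own pace and stop on an object; FORCE is the grip in N (left out, the last holds). Time passes only in rows, so rows that do not move let the fingers close. It gives the time, the measured TCP pose, the force, the opening and the grip force at its end, in the units of the state.
- ctrl.sense(): the state, without advancing time (a new reading comes with each control period).
- optics.capture(name): name is "scene" or "top"; returns a dict with "img" (400x640x3 uint8, blue, green, red), "K" (3x3 intrinsics, pixels), "R" (3x3) and "t" (3): a world point X has camera coordinates R X + t. Camera axes: x right, y down, z forward; pixel columns grow to the right and rows downward; lengths in mm; the calibration is good to about 2 mm. A picture is of the moment at which its call begins. There is no depth.
- ctrl.finish_job(): hands the job in; it is judged then, once.
The state is a dict: "time_s": time; "joints": joint angles; "dq": joint speeds; "tau": joint torques, N m; "eef_pos": TCP position; "ee_rot": TCP orientation; "force": force on the tool from outside, world axes, zero at the start; "wrist_torque": the same for the moment, N m; "grip_width": opening from 0.0 (shut) to 1.0 (fully open); "grip_force": force on a finger pad.
Only numpy, scipy, OpenCV 4.12 (cv2) and the standard library are available. Lean on these libraries where they do the work, as an engineer would, in place of code of your own. Each camera call takes 0.05 s, during which the arm holds its last target. There are 200 camera calls.

### The job

On the key-cutting bench, open the key engraver's hood by pushing its front lip up and over with the fingers until it tips past its balance point and stands open by itself, and take the hand away. Then press the round clamp-release button under it right down with a fingertip and let it spring back. Leave the engraver standing where it is, the hood open and the other things on the bench undisturbed.

Things in the scene. Friction and masses are not known exactly. Their poses are not given: they have to be found in the camera images.
- engraver: Key engraver: white box 130 (x) x 170 (y) x 70 mm high, loose on rubber feet, about 3 kg, a smoked black-edged hood on top; left or right on the bench. Origin: centre of its underside; x runs from its front (control panel, roughly towards the robot) to its back, z up. On its deck under the hood: the release button at (-15, +38) mm and a clamp holding a key at (-12, -38) mm, 22 mm high.
- hood (a joint): Hood angle in rad: 0 shut, 1.85 open on its stop. An upside-down tray 120 (front to back) x 160 wide x 55 mm high, 4 mm walls, about 0.25 kg, hinged at the lower edge of its back wall; opens up and backwards. Under 3 N up under the lip at its front lifts it; pushing level at its flat front face only jams it. Below about 1.05 rad it falls shut, above that it falls open and stays.
- hood_hinge (a point): Middle of the hood's hinge line, at (+60, 0, 71) mm from the engraver's origin; the line runs along the engraver's y.
- hood_lip (a point): Middle of the lower outer edge of the grey lip, 120 mm wide and 5 mm thick, that juts out 30 mm level from the top of the hood's front face. Moves with the hood. Shut: at (-90, 0, 121) mm from the engraver's origin, free below down to the bench. In the hood's own frame it lies 150 mm ahead of the hinge line and 50 mm above it.
- release (a joint): Travel of the clamp-release button in m: 0 up, 0.006 right down. Sprung: about 5 N holds it right down, and it comes back up when let go.
- release_top (a point): Centre of the top of the release button, a round steel push button 28 mm across in a black housing, on the deck under the hood.
- key_bin: Bystander: open grey tray of key blanks, 150 x 170 x 50 mm high, 1.2 kg, on the other side of the bench. Origin: centre of its underside.
- fob: Bystander: loose black car-key fob, 55 x 32 x 14 mm with a 36 mm blade along its +x, lying in the middle of the bench. Origin: centre of the fob's underside.
- brush: Bystander: loose bench brush about 170 mm long, lying at the far side of the bench. Origin near its middle, on the underside.
- driver: Bystander: loose screwdriver about 180 mm long, lying to the right, near the robot. Origin near its middle, on the underside.

How it is judged (in metres and radians):
On the way, in this order (a step that is already met when the one before it is completed fails the run):
1. the hood stands open by itself, past its balance point, with the fingers touching nothing (value of joint hood above 1.7 rad and contact force between the fingers and anything else below 0.1 N), for 0.2 s.
2. with the hood open, the fingers press the release button right down (value of joint hood above 1.7 rad and value of joint release above 0.005 m and contact force between the fingers and anything else above 1 N), for 0.05 s.
At the end, for the whole second after the job is handed in: The hood rests open (over 1.7 rad), the release button is back up (within 1.5 mm), the engraver stands upright within 30 mm of where it stood, and the key tray, fob, brush and screwdriver are within 20 mm of where they lay (value of joint hood above 1.7 rad and velocity of joint hood below 0.1 rad/s and value of joint release below 0.0015 m and distance of engraver from where it was at the start of the episode below 0.03 m and angle between engraver's own z axis and vertical below 0.05 rad and distance of each of key_bin, fob, brush, driver from where it was at the start of the episode below 0.02 m); the robot touches nothing.
It fails at once if the engraver is shoved more than 30 mm, lifted or tipped (distance of engraver from where it was at the start of the episode above 0.03 m or height (world z) of engraver above 0.015 m or angle between engraver's own z axis and vertical above 0.15 rad).
It fails at once if a bystander is moved or lifted by more than 20 mm (distance of any of key_bin, fob, brush, driver from where it was at the start of the episode above 0.02 m).
It fails at once if the release button is pressed before the hood is open (value of joint hood below 1 rad and value of joint release above 0.004 m).
It also fails if it takes over 54 s, if anything falls off the work surface, if the arm or the gripper's body presses on something with over 40 N, if the wrist force passes 120 N, or if a joint passes its speed limit or range.

## Working session

There is one attempt and no reset: what is moved stays moved. The work goes in short steps, Python scripts to look and compute and a shell command to move; the robot and the scene stay as the last step left them, time stands still between calls to the robot, and variables do not carry over. Pictures are saved under pics/ and viewed, at most 10 in all, crops included, and the job is handed in when it is done.

```bash
mkdir -p pics
python3 - <<'E'
from rig import ctrl, optics
import cv2, numpy as np
for n in("scene","top"):
    c=optics.capture(n); cv2.imwrite(f"pics/{n}0.png",c["img"]); np.savez(f"{n}0.npz",**c)
    print(n,c["K"].tolist(),(-c["R"].T@c["t"]).round(),c["R"].round(3).tolist())
s=ctrl.sense();print(s["eef_pos"],s["ee_rot"],s["force"],s["time_s"])
E
```

```text
scene [[497.2608426813762, 0.0, 319.2201348512596], [0.0, 497.2608426813762, 207.25874131049906], [0.0, 0.0, 1.0]] [1438.  -52. 1062.] [[-0.077, 0.997, -0.001], [0.74, 0.056, -0.67], [-0.668, -0.052, -0.742]]
top [[447.8556845400254, 0.0, 320.7975726075308], [0.0, 447.8556845400254, 201.28700324460405], [0.0, 0.0, 1.0]] [ 415.  -99. 1199.] [[-0.014, -1.0, 0.018], [-0.992, 0.012, -0.124], [0.123, -0.019, -0.992]]
[199.86013978 485.23991924 230.7862498 ] [-2.42537348e-04  1.94142485e-01  9.80973171e-01 -5.23956376e-04] [ 0.33031929 -0.11774487 -0.42105518] 0.1
```

View pics/scene0.png

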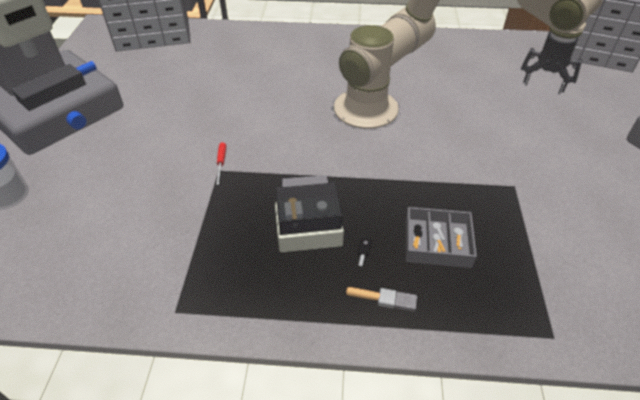

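View pics/top0.png

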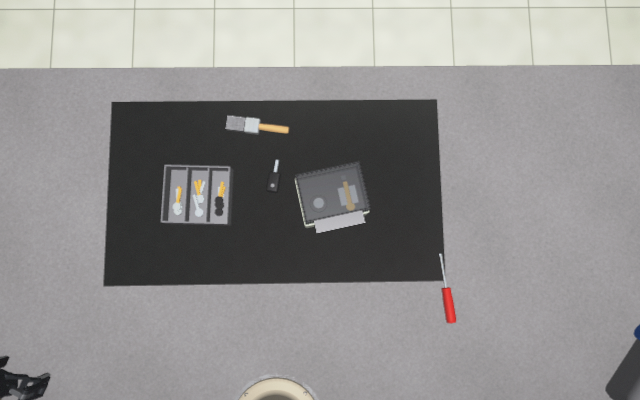

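The top view shows the engraver at about (332,195), with its lip at (340,222) facing the robot and the button at (319,202). The tray is at (197,195), the fob at (273,180), and the driver at (448,290). Next I'll measure the lip.

```bash
cat > h.py <<'E'
import numpy as np
def ray(c,uv,z):
    d=c["R"].T@np.linalg.inv(c["K"])@np.array([uv[0],uv[1],1.]); o=-c["R"].T@c["t"]
    return o+d*(z-o[2])/d[2]
def proj(c,X):
    p=c["K"]@(c["R"]@np.array(X,float)+c["t"]); return p[:2]/p[2]
E
python3 - <<'E'
import cv2,numpy as np
from h import *
c=dict(np.load("top0.npz")); im=c["img"]
cv2.imwrite("pics/crop.png",cv2.resize(im[150:245,270:390],None,fx=6,fy=6,interpolation=cv2.INTER_CUBIC))
g=cv2.cvtColor(im,cv2.COLOR_BGR2GRAY).astype(int); sat=im.max(2).astype(int)-im.min(2)
m=((g>110)&(g<200)).astype(np.uint8); m[:205]=0;m[240:]=0;m[:,:305]=0;m[:,375:]=0
n,l,s,ce=cv2.connectedComponentsWithStats(m)
for i in range(1,n):
    if s[i,4]<30: continue
    r=cv2.minAreaRect(cv2.findContours((l==i).astype(np.uint8),0,1)[0][0]);P=np.array([ray(c,p,126) for p in cv2.boxPoints(r)])
    print(s[i],r,ray(c,ce[i],126).round(1),P.round(1).tolist())
E
```

```text
[306 205  56  15 461] ((333.0, 207.0), (13.728129386901855, 55.30475616455078), 78.69007110595703) [ 527.7 -137.2  126. ] [[538.2, -80.7, 126.0], [563.0, -212.3, 126.0], [530.1, -218.0, 126.0], [505.6, -86.8, 126.0]]
[305 210  65  23 717] ((337.61822509765625, 221.3438720703125), (13.510525703430176, 65.7257308959961), 77.7352294921875) [ 500.1 -161.8  126. ] [[499.5, -79.2, 126.0], [531.3, -234.5, 126.0], [499.2, -240.6, 126.0], [467.8, -85.7, 126.0]]
```

View pics/crop.png

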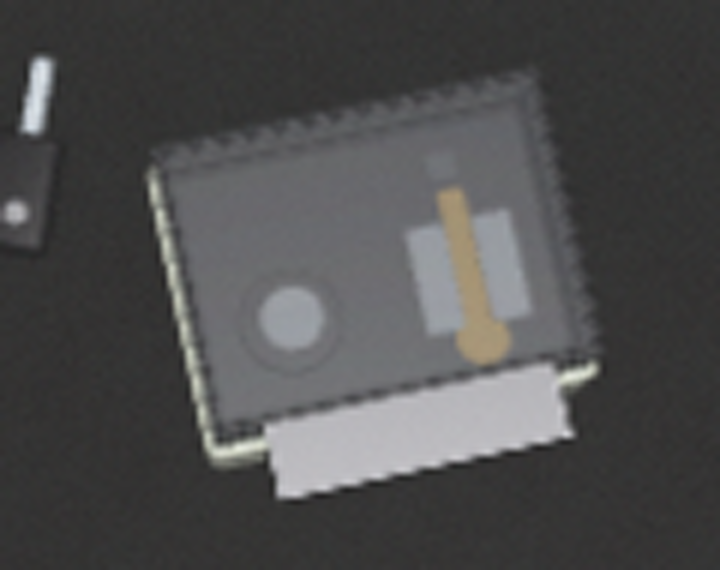

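Run:
```python
import cv2,numpy as np
from h import *
c=dict(np.load("top0.npz")); s=dict(np.load("scene0.npz"))
f=lambda u,v,z:ray(c,(270+u/6,150+v/6),z)[:2]
L=[f(*p,126) for p in((280,498),(575,436),(555,362),(266,424))]
B=[f(*p,70) for p in((212,460),(598,368),(152,170))]
print(np.round(L,1),np.round(B,1))
a1=np.arctan2(*( (L[0]-L[1])[[1,0]]))-np.pi/2; a2=np.arctan2(*((B[0]-B[1])[[1,0]]))-np.pi/2
a3=np.arctan2(*((B[2]-B[0])[[1,0]]))
print("yaw",a1,a2,a3)
yaw=(a1+a2+a3)/3
R=np.array([[np.cos(yaw),-np.sin(yaw)],[np.sin(yaw),np.cos(yaw)]])
lip=(L[0]+L[1])/2
print("org from lip",lip-R@[-90,0],"lipBack",(L[2]+L[3])/2-R@[-60,0],"box",(B[1]+B[2])/2)
print("from button",f(292,318,80)-R@[-15,38],f(292,318,80))
o=((lip-R@[-90,0])+(B[1]+B[2])/2)/2
print(o,yaw)
for n,p in dict(lipL=(-90,60,126),lipR=(-90,-60,126),boxBL=(65,85,70),boxBR=(65,-85,70)).items():
    print(n,proj(s,[*(o+R@p[:2]),p[2]]).round(1))
im=s["img"][160:270,250:410]; cv2.imwrite("pics/crop2.png",cv2.resize(im,None,fx=5,fy=5,interpolation=cv2.INTER_CUBIC))
for z in (0,14): print("fob",ray(c,(273,183),z))
print("driver tip",ray(c,(440,254),5),ray(c,(451,322),20),"bin",ray(c,(232,222),50))
```

```text
[[ 472.1 -109. ]
 [ 495.3 -227.6]
 [ 525.2 -220.4]
 [ 501.7 -103.8]] [[ 491.4  -81.2]
 [ 528.2 -244.8]
 [ 615.3  -56.9]]
yaw 0.1933978362977089 0.22109621967246573 0.1934438240112319
org from lip [ 571.83363447 -150.21599127] lipBack [ 572.23177897 -150.02239592] box [ 571.71382072 -150.88896175]
from button [ 572.20329497 -149.71686318] [ 549.86228255 -115.51336681]
[ 571.7737276  -150.55247651] 0.2026459599938022
lipL [325.6 173.5]
lipR [281.3 177.5]
boxBL [343.1 229.8]
boxBR [277.3 236.3]
fob [615.55221587   6.18157451   0.        ]
fob [613.21194825   4.9523265   14.        ]
driver tip [ 418.2275221  -437.57284309    5.        ] [ 243.61537907 -453.55793238   20.        ] bin [507.18867989 106.7852842   50.        ]
```

View pics/crop2.png

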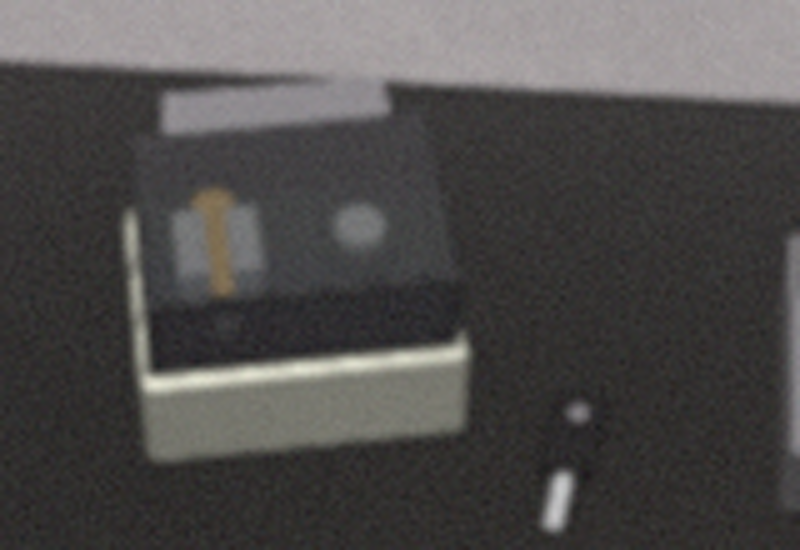

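```bash
python3 -m handwheel '[[[1,0.31,-0.83,0,0.43],[1,0.31,-0.83,0,0.43],[1,0.31,-0.83,0,0.43],[1,0.31,-0.83,0,0.43],[1,0.31,-0.83,0,0.43],[1,0.31,-0.83,0,0.43],[1,0.31,-0.83,0,0.43],[1,0.31,-0.83,0,0.43],[1,0.31,-0.83,0,0.43],[1,0.31,-0.83,0,0.43]]]' 30
```

```text
time_s: 1.1
eef_pos: [355.1, 68.6, 231.3]
ee_rot: [0.0, -0.106, 0.994, 0.0]
force: [0.3, 1.1, 0.4]
grip_width: 0.003
grip_force: 0.0
```

```bash
python3 -m handwheel '[[[1,0.31,-0.83,0,0],[1,0.31,-0.83,0,0],[1,0.31,-0.83,0,0],[1,0.31,-0.83,0,0],[1,0.31,-0.83,0,0],[1,0.31,-0.83,0,0],[1,0,0,-0.8,0],[1,0,0,-0.8,0],[1,0,0,-0.8,0],[1,0,0,0,0]]]'
```

```text
time_s: 2.1
eef_pos: [445.6, -177.1, 107.2]
ee_rot: [-0.004, -0.104, 0.995, 0.003]
force: [0.8, -0.2, 1.2]
grip_width: 0.001
grip_force: 0.0
```

```bash
python3 -m handwheel '[[[1,0,0,-0.32,0],[1,0.2,0.04,0,0],[1,0.2,0.04,0,0],[1,0.03,0.006,0,0],[1,0.03,0.006,0,0],[1,0,0,0,0]]]'
python3 - <<'E'
from rig import ctrl, optics
import cv2, numpy as np
o=[]
for n,(a,b,x,y) in dict(scene=(110,270,230,430),top=(150,280,260,420)).items():
    c=optics.capture(n); o.append(cv2.resize(c["img"][a:b,x:y],(400,320),interpolation=cv2.INTER_CUBIC))
cv2.imwrite("pics/near.png",np.hstack(o)); print(ctrl.sense()["force"],ctrl.sense()["eef_pos"])
E
```

```text
time_s: 2.7
eef_pos: [471.3, -174.0, 95.8]
ee_rot: [0.0, -0.105, 0.994, -0.0]
force: [-0.5, 0.7, -0.6]
grip_width: 0.005
grip_force: 0.0
[ 0.50855716 -0.30652052 -0.37888631] [ 470.95614264 -173.99988965   95.54746552]
```

View pics/near.png

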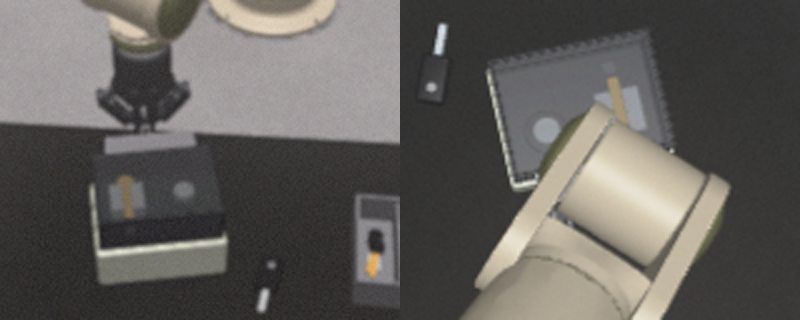

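The shut fingers sit just in front of the lip's middle (left picture, about (145,130)) and aren't touching it yet. I'll creep forward until they do.

```bash
python3 -m handwheel '[[[1,0.04,0.008,0,0],[1,0.02,0.004,0,0],[1,0,0,0,0]]]'; python3 -m handwheel '[[[1,0.04,0.008,0,0],[1,0,0,0,0]]]';python3 -m handwheel '[[[1,0.04,0.008,0,0],[1,0,0,0,0]]]'
```

```text
time_s: 3.1
eef_pos: [474.1, -173.4, 95.3]
ee_rot: [0.0, -0.105, 0.995, -0.0]
force: [-0.1, -0.8, 0.5]
grip_width: 0.003
grip_force: 0.0
time_s: 3.3
eef_pos: [476.0, -173.0, 95.3]
ee_rot: [-0.0, -0.105, 0.995, 0.0]
force: [-0.9, -0.5, 1.3]
grip_width: -0.003
grip_force: 0.4
time_s: 3.5
eef_pos: [476.1, -172.9, 95.2]
ee_rot: [-0.003, -0.105, 0.994, 0.0]
force: [-15.5, -4.7, 6.7]
grip_width: 0.001
grip_force: 7.4
```

```bash
python3 -m handwheel '[[[1,0.02,0.004,0.05,0],[1,0.02,0.004,0.05,0],[1,0,0,0,0]]]'; python3 -m handwheel '[[[1,0.04,0.008,0.1,0],[1,0.04,0.008,0.1,0],[1,0,0,0,0]]]'
```

```text
time_s: 3.8
eef_pos: [477.9, -172.5, 100.2]
ee_rot: [-0.003, -0.105, 0.994, 0.0]
force: [-15.7, -3.9, 5.0]
grip_width: -0.002
grip_force: 7.8
time_s: 4.1
eef_pos: [482.3, -171.6, 110.6]
ee_rot: [-0.002, -0.105, 0.994, 0.0]
force: [-14.1, -3.3, 5.6]
grip_width: 0.002
grip_force: 7.2
```

Run:
```python
from rig import ctrl, optics
import cv2, numpy as np
o=[]
for n,(a,b,x,y) in dict(scene=(130,250,260,380),top=(150,250,280,380)).items():
    c=optics.capture(n); o.append(cv2.resize(c["img"][a:b,x:y],(400,400),interpolation=cv2.INTER_CUBIC))
cv2.imwrite("pics/near2.png",np.hstack(o)); print(ctrl.sense()["force"],ctrl.sense()["wrist_torque"])
```

```text
[-13.6194544   -3.23472471   5.89021133] [-0.50367752  1.90054696 -0.00591084]
```

View pics/near2.png

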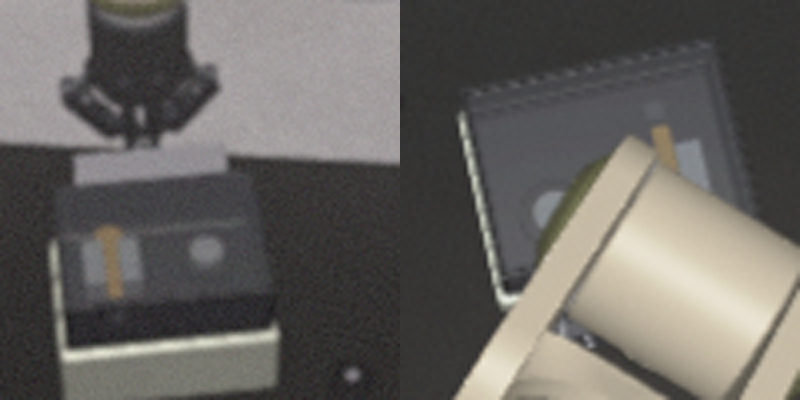

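The hood front has lifted: its front wall shows below the lip at (150,225) on the left, and the box hasn't moved. I'll continue along the arc.

```bash
python3 -m handwheel '[[[1,0.065,0.013,0.14,0],[1,0.065,0.013,0.14,0],[1,0.08,0.016,0.135,0],[1,0.08,0.016,0.13,0],[1,0,0,0,0]]]'; python3 -m handwheel '[[[1,0.095,0.02,0.125,0],[1,0.095,0.02,0.12,0],[1,0.105,0.022,0.115,0],[1,0.11,0.022,0.11,0],[1,0,0,0,0]]]'; python3 -m handwheel '[[[1,0.12,0.024,0.1,0],[1,0.12,0.025,0.1,0],[1,0.12,0.025,0.09,0],[1,0.12,0.025,0.09,0],[1,0,0,0,0]]]'
```

```text
time_s: 4.7
eef_pos: [498.4, -168.5, 138.3]
ee_rot: [-0.0, -0.105, 0.994, -0.0]
force: [-8.7, -1.1, 3.5]
grip_width: 0.003
grip_force: 3.6
time_s: 5.2
eef_pos: [519.5, -164.3, 161.6]
ee_rot: [0.001, -0.105, 0.994, -0.0]
force: [-1.6, -0.1, 1.9]
grip_width: -0.001
grip_force: 0.9
time_s: 5.7
eef_pos: [543.7, -159.2, 180.6]
ee_rot: [0.001, -0.105, 0.994, -0.0]
force: [-0.1, -1.5, 1.4]
grip_width: -0.002
grip_force: 0.3
```

```bash
cat > look.py <<'E'
import sys
from rig import ctrl, optics
import cv2, numpy as np
o=[]
for n,(a,b,x,y) in dict(scene=(120,260,250,390),top=(130,250,270,390)).items():
    c=optics.capture(n); o.append(cv2.resize(c["img"][a:b,x:y],(400,400),interpolation=cv2.INTER_CUBIC)); np.savez(n+"1.npz",**c)
cv2.imwrite(sys.argv[1],np.hstack(o)); s=ctrl.sense(); print(s["force"],s["eef_pos"],s["time_s"])
E
python3 look.py pics/n3.png
```

```text
[ 0.13923367 -1.13346914  0.82275691] [ 542.81327197 -159.26518076  179.91545825] 5.8
```

View pics/n3.png

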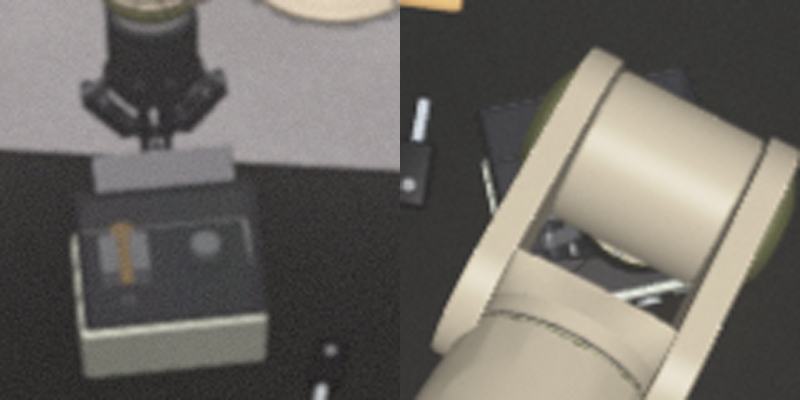

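The hood is partly open with the fingertips behind the lip, whose edges are at about rows 150 and 190 on the left. I'll work out the angle from that.

Run:
```python
from h import *
import numpy as np
s=dict(np.load("scene1.npz"))
o=np.array([572,-150.5]);y=.2;R=np.array([[np.cos(y),-np.sin(y)],[np.sin(y),np.cos(y)]])
def P(th,x,yy,z):
    c,n=np.cos(th),np.sin(th); X=60+x*c+z*n; Z=71-x*n+z*c
    return (proj(s,[*(o+R@[X,yy]),Z])-[250,120])*400/140
for th in (0,.1,.2,.3,.5,.7): print(th,*[P(th,*p).round() for p in((-150,60,55),(-150,-60,55),(-120,60,55),(0,80,55),(0,-80,55))])
```

```text
0 [216. 153.] [ 90. 164.] [221. 175.] [261. 270.] [ 79. 287.]
0.1 [217. 146.] [ 89. 158.] [222. 171.] [262. 274.] [ 80. 292.]
0.2 [219. 141.] [ 89. 152.] [223. 168.] [263. 280.] [ 80. 297.]
0.3 [220. 138.] [ 89. 149.] [224. 166.] [264. 285.] [ 81. 303.]
0.5 [224. 135.] [ 89. 147.] [227. 167.] [266. 297.] [ 82. 315.]
0.7 [228. 140.] [ 90. 152.] [231. 174.] [267. 310.] [ 83. 328.]
```

The angle comes out at about 0.7 rad, as planned. I'll push on past the balance point.

```bash
python3 -m handwheel '[[[1,0.2,0.04,0.1,0],[1,0.2,0.04,0.1,0],[1,0.2,0.04,0.08,0],[1,0.2,0.04,0.06,0],[1,0.2,0.04,0.05,0],[1,0.2,0.04,0.04,0],[1,0.2,0.04,0.02,0],[1,0.15,0.03,0,0],[1,0,0,0,0]]]'; python3 -m handwheel '[[[1,-0.3,-0.06,0.1,0],[1,-0.8,-0.16,0.2,0],[1,-0.8,-0.16,0.2,0],[1,-0.8,-0.16,0,0],[1,-0.8,-0.16,0,0],[1,0,0,0,0],[1,0,0,0,0],[1,0,0,0,0],[1,0,0,0,0]]]'; python3 look.py pics/n4.png
```

```text
time_s: 6.7
eef_pos: [620.6, -143.7, 202.1]
ee_rot: [-0.0, -0.105, 0.994, 0.0]
force: [-0.1, 0.6, -0.7]
grip_width: -0.001
grip_force: 0.0
time_s: 7.6
eef_pos: [445.9, -178.7, 227.3]
ee_rot: [-0.0, -0.105, 0.994, 0.0]
force: [0.1, 0.8, 0.8]
grip_width: -0.003
grip_force: 0.0
[ 0.41678863 -0.65340106  0.41786277] [ 445.7681992  -178.63731463  227.27587579] 7.7
```

View pics/n4.png

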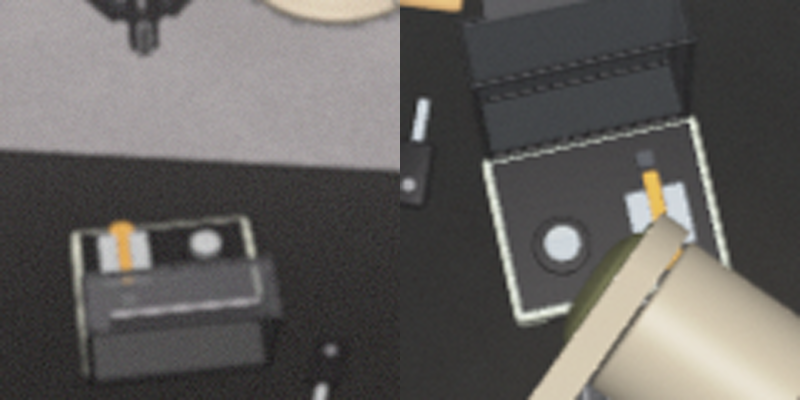

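The hood stands open. The button shows at (562,243) in the top view and (205,243) in the scene view, so I'll triangulate it from both.

Run:
```python
from h import *
import numpy as np,cv2
t=dict(np.load("top1.npz"));s=dict(np.load("scene1.npz"))
def cen(c,u,v):
    g=c["img"].min(2).astype(int); m=np.zeros_like(g,np.uint8); u,v=int(u),int(v)
    m[v-9:v+10,u-9:u+10]=g[v-9:v+10,u-9:u+10]>110
    n,l,st,ce=cv2.connectedComponentsWithStats(m); k=l[v,u]; print(st[k]); return ce[k]
a=cen(t,318.6,202.9);b=cen(s,321.7,205)
P=[c["K"]@np.c_[c["R"],c["t"]] for c in(t,s)]
X=cv2.triangulatePoints(*P,a.reshape(2,1),b.reshape(2,1)).ravel(); X=X[:3]/X[3]
print(a,b,X, ray(t,a,80),ray(s,b,80))
```

```text
[313 197  12  12 102]
[317 201  10   9  73]
[318.21568627 202.39215686] [321.45205479 204.67123288] [ 550.5840469  -114.80975555   87.06498355] [ 551.4174642  -114.39946459   80.        ] [ 544.16206305 -115.67893369   80.        ]
```

```bash
python3 -m handwheel '[[[1,0.7,0.425,0,0],[1,0.7,0.425,0,0],[1,0.69,0.425,0,0],[1,0,0,-0.6,0],[1,0,0,-0.6,0],[1,0,0,-0.6,0],[1,0,0,-0.5,0],[1,0,0,0,0]]]'; python3 -m handwheel '[[[1,0,0,-0.1,0],[1,0,0,-0.1,0],[1,0,0,-0.1,0],[1,0,0,0,0]]]'
```

```text
time_s: 8.5
eef_pos: [548.4, -114.2, 109.3]
ee_rot: [-0.003, -0.105, 0.994, 0.002]
force: [1.3, 0.5, 0.0]
grip_width: -0.001
grip_force: 0.0
time_s: 8.9
eef_pos: [549.7, -115.1, 97.4]
ee_rot: [-0.0, -0.105, 0.995, 0.0]
force: [-0.4, -0.3, -0.3]
grip_width: 0.002
grip_force: 0.0
```

```bash
python3 -m handwheel '[[[1,0,0,-0.1,0],[1,0,0,-0.06,0],[1,0,0,0,0]]]'; python3 -m handwheel '[[[1,0,0,-0.04,0],[1,0,0,-0.04,0],[1,0,0,0,0]]]'
```

```text
time_s: 9.2
eef_pos: [550.0, -115.2, 89.6]
ee_rot: [0.0, -0.105, 0.995, -0.0]
force: [1.0, -0.2, 2.4]
grip_width: 0.002
grip_force: 1.4
time_s: 9.5
eef_pos: [550.0, -115.2, 86.0]
ee_rot: [0.0, -0.105, 0.995, -0.0]
force: [0.2, -0.5, 4.8]
grip_width: -0.002
grip_force: 2.9
```

```bash
python3 -m handwheel '[[[1,0,0,-0.04,0],[1,0,0,-0.03,0],[1,0,0,0,0]]]'; python3 -m handwheel '[[[1,0,0,-0.02,0],[1,0,0,0,0],[1,0,0,0,0]]]'
```

```text
time_s: 9.8
eef_pos: [550.2, -115.3, 85.5]
ee_rot: [0.001, -0.105, 0.994, -0.001]
force: [-11.1, 3.6, 33.4]
grip_width: 0.003
grip_force: 16.4
time_s: 10.1
eef_pos: [550.3, -115.3, 85.4]
ee_rot: [0.001, -0.105, 0.994, -0.001]
force: [-14.9, 4.5, 40.2]
grip_width: 0.0
grip_force: 20.2
```

The button is at its stop: about 5 N through the travel, then a stiff rise. I'll release it and retreat.

```bash
python3 -m handwheel '[[[1,0,0,0.2,0],[1,0,0,0.6,0],[1,0,0,0.8,0],[1,0,0,0.8,0],[1,0,0,0.6,0],[1,-0.8,-0.3,0,0],[1,-0.8,-0.3,0,0],[1,-0.8,-0.3,0,0],[1,0,0,0,0],[1,0,0,0,0]]]'; python3 look.py pics/n5.png
```

```text
time_s: 11.1
eef_pos: [429.6, -160.3, 231.1]
ee_rot: [0.0, -0.104, 0.995, -0.0]
force: [-0.1, 0.0, 0.6]
grip_width: -0.001
grip_force: 0.0
[-0.50874876  0.51171203 -0.27832761] [ 430.39676948 -159.90359212  230.94942451] 11.2
```

View pics/n5.png

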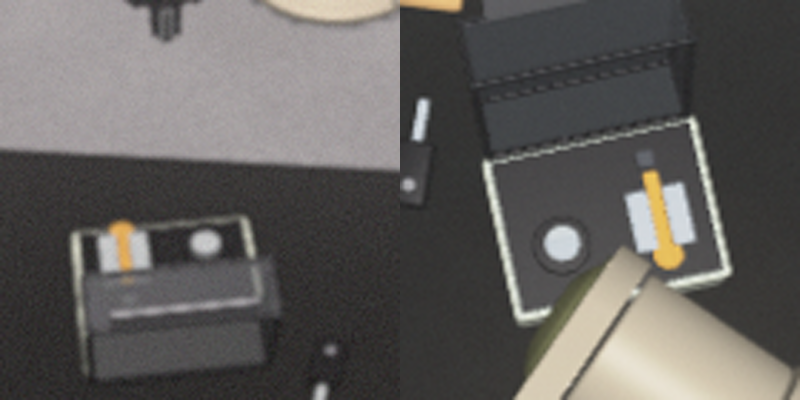

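The hood is open, the engraver and fob haven't moved, the button at (562,243) is back up, and the hand is clear. I'll hand the job in.

```bash
python3 -c "
from rig import ctrl
print(ctrl.finish_job())"
```

```text
the job is handed in; nothing more can be done
None
```

I handed the job in at about 11 s: the hood stands open by itself, the release button was pressed to its stop and sprang back, and the engraver and fob look unmoved in the last picture; no verdict was returned.

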